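Finish loading the vial carrier by length and hold it up level

TASK

Two sample vials still stand loose on the bench: lower each one, without dropping it, upright and fully down into the free place of the carrier row that holds vials of its own length (tall with tall, short with short). Then take the full carrier by its black handle, lift it straight up until it is about 10 cm clear of the bench without tipping it, and finish while still holding it there by the handle, level and still, with all six vials in their places. Leave the other things on the bench where they are.

Things in the scene. Friction and masses are not known exactly. Their poses are not given: they have to be found in the camera images.
- carrier: White two-deck vial carrier, loose on the bench at any yaw; 164 (x) by 190 mm (y), 0.37 kg empty, 0.7 kg full. Origin at the centre of its underside, z up. Vials stand on the base plate (upper face 6 mm up) through 32 mm holes in the deck (24 to 29 mm up). Two rows run along its y, places at y = -60, 0, +60 mm: tall vials' row at x = +60 mm, short vials' row at x = -60 mm.
- carrier_handle: Rigid handle over the carrier's middle line, between the rows: steel bar on uprights at y = +-85 mm, with a flat-sided black grip 16 (x) by 110 (y) by 18 mm (z). Origin at the grip's centre, 98 mm above the carrier's underside; axes as the carrier's. Vials start 46 mm from its centre line; tall caps reach 101 mm, short 64 mm above the carrier's underside. Full, it balances about 7 mm towards the tall row.
- tall_free (a point): The one free place of the tall row: centre of the spot on the base plate where the vial's underside comes to stand (x = +60, y = +60, z = 6 mm in the carrier's frame). Axes as the carrier's. Clear space from its centre: 46 mm along the row to the next vial, 52 mm across the rows to the handle.
- short_free (a point): The one free place of the short row: centre of the spot on the base plate where the vial's underside comes to stand (x = -60, y = -60, z = 6 mm in the carrier's frame). Axes as the carrier's. Clear space from its centre: 46 mm along the row to the next vial, 52 mm across the rows to the handle.
- tall_loose: Amber glass vial, closed with a white screw cap that is almost as wide as the glass: 27.6 mm diameter, TALL size, 95 mm high with cap (cap = top 12.5 mm), about 70 g. Origin at the centre of its underside, z towards the cap. At the start it stands loose on the bench beside the short one, either of them nearer the carrier.
- short_loose: Amber glass vial, closed with a white screw cap that is almost as wide as the glass: 27.6 mm diameter, SHORT size, 58 mm high with cap (cap = top 12.5 mm), about 42 g. Origin at the centre of its underside, z towards the cap. At the start it stands loose on the bench beside the tall one.
- tall_a: Amber glass vial, closed with a white screw cap that is almost as wide as the glass: 27.6 mm diameter, TALL size, 95 mm high with cap (cap = top 12.5 mm), about 70 g. Origin at the centre of its underside, z towards the cap. At the start it stands in the carrier at x = +60, y = -60 mm of the carrier's frame.
- tall_b: Amber glass vial, closed with a white screw cap that is almost as wide as the glass: 27.6 mm diameter, TALL size, 95 mm high with cap (cap = top 12.5 mm), about 70 g. Origin at the centre of its underside, z towards the cap. At the start it stands in the carrier at x = +60, y = 0 mm of the carrier's frame.
- short_a: Amber glass vial, closed with a white screw cap that is almost as wide as the glass: 27.6 mm diameter, SHORT size, 58 mm high with cap (cap = top 12.5 mm), about 42 g. Origin at the centre of its underside, z towards the cap. At the start it stands in the carrier at x = -60, y = 0 mm of the carrier's frame.
- short_b: Amber glass vial, closed with a white screw cap that is almost as wide as the glass: 27.6 mm diameter, SHORT size, 58 mm high with cap (cap = top 12.5 mm), about 42 g. Origin at the centre of its underside, z towards the cap. At the start it stands in the carrier at x = -60, y = +60 mm of the carrier's frame.
- wash_bottle: Bystander: white wash bottle with blue top and spout, 72 mm diameter, 205 mm high, loose. Origin at the centre of its underside.
- reagent_bottle: Bystander: amber bottle with blue cap, 86 mm diameter, 165 mm high, loose. Origin at the centre of its underside.
- beaker: Bystander: empty glass beaker, 72 mm diameter, 92 mm high, loose. Origin at the centre of its underside.
- pan_stack: Bystander: stack of aluminium weighing pans, 66 mm diameter, 35 mm high, loose. Origin at the centre of its underside.

How it is judged:
By the outcome, as a careful person would: the job done as asked, in the order asked, and still so for the second after the job is handed in, while the arm keeps its last pose, push and grip.
It also fails if it takes over 61 s, if anything falls off the work surface, if the arm or the gripper's body presses on something with over 40 N, if the wrist force passes 120 N, or if a joint passes its speed limit or range.

ROBOT

A 6-joint arm with a two-finger parallel gripper is mounted at the origin on the work surface. World frame = base frame: x ahead of the robot, y to its left, z up, the work surface at z = 0. Lengths are in m, angles in rad, forces in N, time in s.
With the tool pointing down it reaches from about 0.425 to 0.925 m from the base axis. Payload 12.5 kg.
Tool frame: the origin (TCP) lies where the fingers leave the gripper's body, on its centre line; the fingertips stand 73 mm ahead of it and the grasp point (between the pads) lies 54 mm ahead of it (manip.grip_point_offset is the distance from the TCP to the grasp point, in m); z points along the fingers, y is the direction in which the jaws open and shut (so a half turn about z gives the same grasp; the last joint's range is limited). The gripper opens to 85 mm and grips with 20 to 120 N. Pads are 22 mm wide; open, the fingers measure 114 mm over their backs; the gripper's body (76 mm by 85 mm) begins 54 mm behind the grasp point. The pads swing forward as they close: fully open they stand 13 mm farther back than shut.
Start: joints at [-1.295, 0.491, 1.559, -0, 1.092, -0.106], TCP at [0.233, -0.58, 0.304] pointing down, gripper open.
Joint ranges: [-3.1, 3.1], [-0.84, 2.19], [0.05, 2.79], [-1.13, 4.28], [0.06, 2.93], [-2.69, 2.69]. Speed limits (rad/s): [2.22, 2.22, 2.79, 3.14, 3.14, 3.14].

INTERFACE

Orientations are given as [roll, pitch, yaw] about the fixed x, y, z axes, in that order (R = Rz(yaw) Ry(pitch) Rx(roll)).
In Python, from bench import manip, cams, job, sensors gives the robot as it stands. Calls block until the motion is done:
- manip.goto(position, orientation): joint-space move of the TCP to a pose.
- manip.servo_line(position, rotation=None, speed=0.15, threshold=None): straight line of the TCP; rotation=None keeps the orientation; speed is the mean speed in m/s. With threshold (N) it stops when the force on the tool has changed by that much, and returns True; else False.
- manip.move_j(angles): joint-space move.
- manip.move_gripper(opening): opening from 0.0 (shut) to 1.0 (fully open); the grip force is fixed at half the most; returns when the fingers have stopped.
- manip.pause(seconds).
- manip.solve_ik(position, orientation): joint angles nearest the present ones, or None.
- cams.get_image(name): name is "scene" or "side" or "wrist"; returns the picture (400x640x3 uint8, red, green, blue); there is no depth.
- cams.get_calibration(name): a dict with "fx", "fy", "cx", "cy" (pixels), "eye" and "rotation" of the camera in the world; the wrist camera has in their place "mount" (4x4, takes a point from camera to tool coordinates, whose origin is the TCP and whose axes are the flange's). Camera axes: x right, y down, z forward; pixel columns grow to the right and rows downward; lengths in m; the calibration is good to about 2 mm. A picture is of the moment at which its call begins: read the wrist's pose just before it. get_calibration takes no time and is no camera call.
A pose or a line that the arm cannot do raises manip.Unreachable and nothing moves.
- job.hand_in(): hands the job in, once; it reports no verdict.
Readings, each from a call of its own:
- sensors.read_t(): time.
- sensors.read_qpos(): joint angles.
- sensors.read_joint_velocities(): joint speeds.
- sensors.read_tau(): joint torques, N m.
- sensors.read_tool_pos(): TCP position.
- sensors.read_tool_rot(): TCP orientation.
- sensors.read_contact_force(): force on the tool from outside, world axes, zero at the start.
- sensors.read_ft_torque(): the same for the moment, N m.
- sensors.read_width(): opening from 0.0 (shut) to 1.0 (fully open).
Only numpy, scipy, OpenCV 4.12 (cv2) and the standard library are available. Lean on these libraries where they do the work, as an engineer would, in place of code of your own. Each camera call takes 0.05 s, during which the arm holds its last target.

## Working session

There is one attempt and no reset: what is moved stays moved. The work goes in short steps, each a Python script; the robot and the scene stay as the last script left them, time stands still between calls to the robot, and variables do not carry over. Pictures are saved under pics/ and viewed, and the job is handed in when it is done.

```bash
ls; mkdir -p pics; python3 - <<'E'
from bench import manip,cams,sensors
import cv2
for n in ["scene","side","wrist"]:
    im=cams.get_image(n); cv2.imwrite(f"pics/{n}0.png",im[:,:,::-1]); print(n,cams.get_calibration(n))
print(sensors.read_t(),sensors.read_tool_pos(),sensors.read_tool_rot(),manip.grip_point_offset)
E
```

```text
pics
scene {'fx': 480.81609511720643, 'fy': 480.81609511720643, 'cx': 331.2416189558196, 'cy': 197.0919376238565, 'eye': array([ 0.97393288, -0.65636502,  1.08691498]), 'rotation': array([-2.47428593,  0.01504518,  0.55236073])}
side {'fx': 446.3288038883615, 'fy': 446.3288038883615, 'cx': 319.74450247936073, 'cy': 197.2486128537174, 'eye': array([-0.01670705,  0.88719701,  0.69576345]), 'rotation': array([-2.09169448,  0.01000619, -2.57707103])}
wrist {'fx': 359.09566526155777, 'fy': 359.09566526155777, 'cx': 324.58349551387295, 'cy': 203.3465968210659, 'mount': array([[ 8.18665843e-04, -9.55705989e-01, -2.94321918e-01,
         7.57429104e-02],
       [ 9.99999467e-01,  9.67461887e-04, -3.59958627e-04,
         2.35902763e-04],
       [ 6.28759854e-04, -2.94321467e-01,  9.55706272e-01,
        -6.96109224e-02],
       [ 0.00000000e+00,  0.00000000e+00,  0.00000000e+00,
         1.00000000e+00]])}
0.15 [ 0.23286885 -0.57988861  0.30348813] [-3.14080142e+00 -8.02190704e-05  3.81805269e-01] 0.0539
```

View pics/scene0.png

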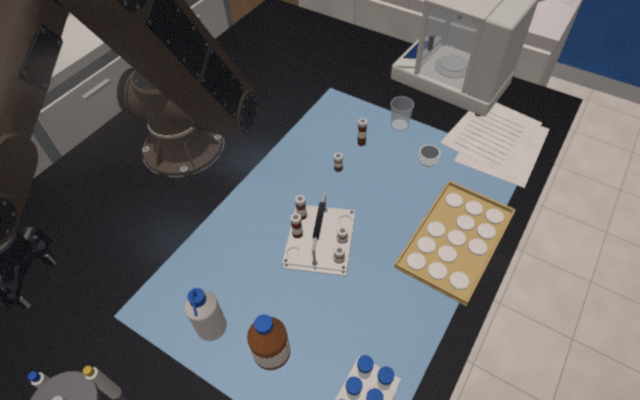

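View pics/side0.png

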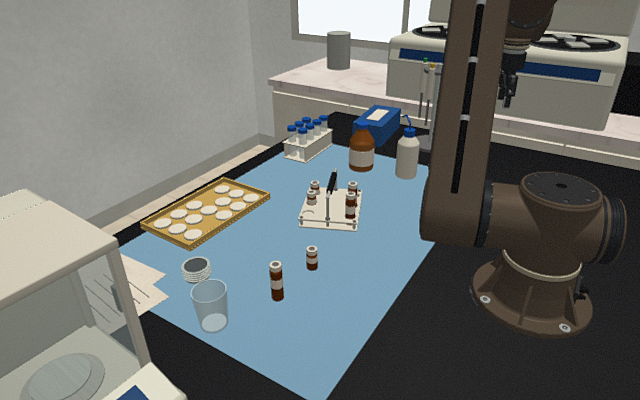

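View pics/wrist0.png

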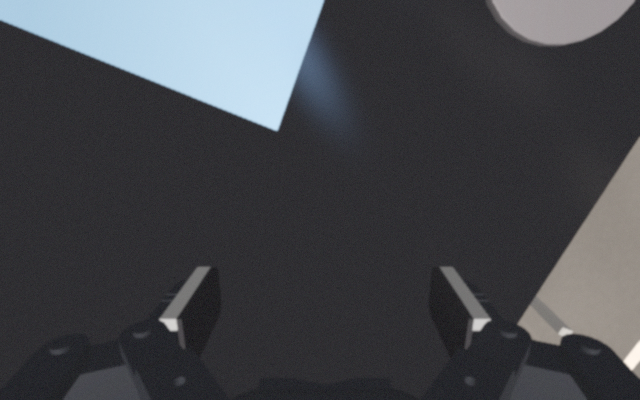

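The scene camera shows the carrier near (320,240). The tall loose vial is at (362,132) and the short one at (338,162). The free places are tall at (293,253) and short at (347,220). The side camera agrees, with the tall vial at (276,280) and the short one at (312,258). Next I'll zoom in to get exact pixels.

```bash
cat > h.py <<'E'
import numpy as np, cv2
from scipy.spatial.transform import Rotation as R
from bench import manip,cams,sensors
def rpy(r): return R.from_euler('xyz',r)
def campose(n,tp=None,tr=None):
    c=cams.get_calibration(n)
    if n!="wrist": return c,np.array(c['eye']),rpy(c['rotation']).as_matrix()
    T=np.eye(4);T[:3,:3]=rpy(tr).as_matrix();T[:3,3]=tp
    M=T@np.array(c['mount']); return c,M[:3,3],M[:3,:3]
def ray(n,u,v,tp=None,tr=None):
    c,e,Rm=campose(n,tp,tr)
    return e,Rm@np.array([(u-c['cx'])/c['fx'],(v-c['cy'])/c['fy'],1.])
def onplane(n,u,v,z,tp=None,tr=None):
    e,d=ray(n,u,v,tp,tr); return e+d*(z-e[2])/d[2]
def proj(n,p,tp=None,tr=None):
    c,e,Rm=campose(n,tp,tr); q=Rm.T@(np.array(p)-e)
    return np.array([c['cx']+c['fx']*q[0]/q[2],c['cy']+c['fy']*q[1]/q[2]])
E
python3 - <<'E'
import cv2
a=cv2.imread('pics/scene0.png');
c=cv2.resize(a[185:280,275:365],None,fx=6,fy=6,interpolation=cv2.INTER_CUBIC)
cv2.imwrite('pics/z_car.png',c)
c=cv2.resize(a[110:180,325:395],None,fx=8,fy=8,interpolation=cv2.INTER_CUBIC)
cv2.imwrite('pics/z_v.png',c)
b=cv2.imread('pics/side0.png')
c=cv2.resize(b[165:305,260:370],None,fx=4,fy=4,interpolation=cv2.INTER_CUBIC)
cv2.imwrite('pics/z_side.png',c)
E
```

```text
(no output)
```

View pics/z_car.png

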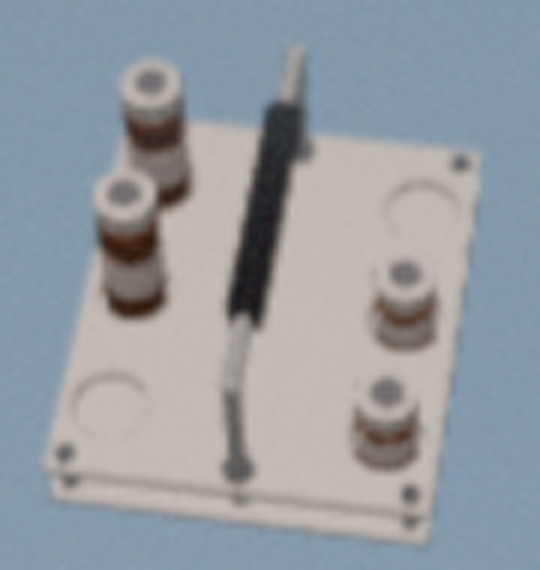

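View pics/z_v.png

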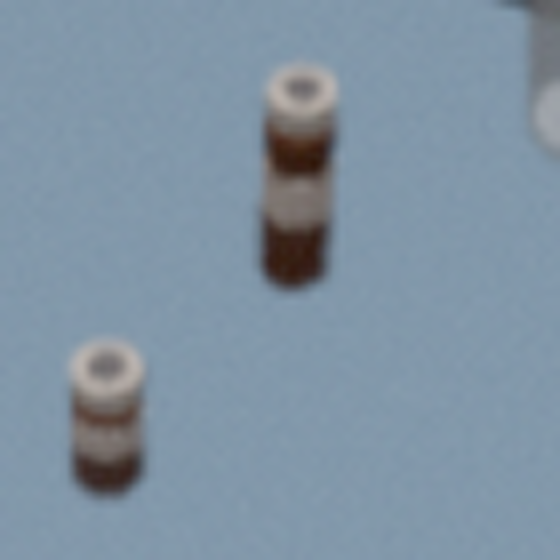

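View pics/z_side.png

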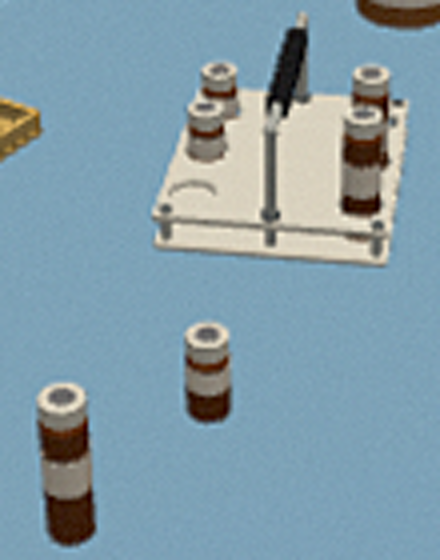

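```bash
cat > est.py <<'E'
from h import *
S=lambda x,y,f,u,v:((x+.5)/f-.5+u,(y+.5)/f-.5+v)
sc=dict(tall_a=S(150,82,6,275,185),tall_b=S(123,193,6,275,185),short_a=S(404,274,6,275,185),short_b=S(388,392,6,275,185),
 tall_loose=S(302,89,8,325,110),short_loose=S(106,366,8,325,110))
si=dict(tall_a=S(371,75,4,260,165),tall_b=S(363,117,4,260,165),short_a=S(206,107,4,260,165),short_b=S(219,72,4,260,165),
 tall_loose=S(62,397,4,260,165),short_loose=S(207,334,4,260,165))
# side: tall_a is nearer robot? decide by distance
H=dict(tall_a=.101,tall_b=.101,short_a=.064,short_b=.064,tall_loose=.095,short_loose=.058)
def tri(a,b):
    e1,d1=ray('scene',*a);e2,d2=ray('side',*b)
    s,_,_,_=np.linalg.lstsq(np.c_[d1,-d2],e2-e1,rcond=None)
    p,q=e1+d1*s[0],e2+d2*s[1]; return (p+q)/2,np.linalg.norm(p-q)
for k in sc:
    print(k,onplane('scene',*sc[k],H[k])[:2].round(4),{j:onplane('side',*si[j],H[j])[:2].round(4) for j in si if j[:5]==k[:5] and ('loose' in j)==('loose' in k)})
E
python3 est.py
```

```text
tall_a [ 0.4849 -0.0486] {'tall_a': array([ 0.5063, -0.1   ]), 'tall_b': array([ 0.4819, -0.0441])}
tall_b [ 0.5084 -0.1039] {'tall_a': array([ 0.5063, -0.1   ]), 'tall_b': array([ 0.4819, -0.0441])}
short_a [ 0.6183 -0.0565] {'short_a': array([ 0.6176, -0.0557]), 'short_b': array([ 0.639 , -0.1062])}
short_b [ 0.643  -0.1107] {'short_a': array([ 0.6176, -0.0557]), 'short_b': array([ 0.639 , -0.1062])}
tall_loose [0.478  0.2974] {'tall_loose': array([0.4766, 0.2988])}
short_loose [0.4702 0.168 ] {'short_loose': array([0.4695, 0.1689])}
```

Both views agree within 2–5 mm. The carrier centre is about (0.563,-0.079), with +x pointing towards the robot (yaw about -157°). Tool yaw 113° (jaws along the carrier's x) should suit all three grasps. Next are wrist looks over the carrier, then over the vials.

```bash
python3 - <<'E'
from h import *
O=[np.pi,0,np.radians(113)]
print('beaker',onplane('scene',400,127,0.0))
for p in [[.5625,-.079,.34],[.474,.233,.32],[.530,-.157,.3],[.595,0,.15]]:
    print(manip.solve_ik(p,O))
manip.move_gripper(0.6)
manip.goto([.5625,-.079,.34],O); manip.pause(.2)
np.save('wc.npy',np.r_[sensors.read_tool_pos(),sensors.read_tool_rot()]); cv2.imwrite('pics/wc.png',cams.get_image('wrist')[:,:,::-1])
print(sensors.read_t())
manip.goto([.474,.233,.32],O); manip.pause(.2)
np.save('wv.npy',np.r_[sensors.read_tool_pos(),sensors.read_tool_rot()]); cv2.imwrite('pics/wv.png',cams.get_image('wrist')[:,:,::-1])
print(sensors.read_t(), sensors.read_width(), sensors.read_contact_force(), np.load('wv.npy'))
E
```

```text
beaker [0.55000661 0.42510607 0.        ]
[-0.25581061  0.37427517  1.65421713  0.          1.11310035 -0.65723634]
[ 3.31777666e-01  3.36094752e-01  1.77406999e+00 -4.44089210e-16
  1.03142792e+00 -6.96480622e-02]
[-0.4074943   0.3927496   1.7423171   0.          1.00652595 -0.80892003]
[-1.10984002e-01  6.38543601e-01  1.77416951e+00 -4.44089210e-16
  7.28879542e-01 -5.12409730e-01]
2.9833
4.4667 0.5985916484005719 [-0.09204477  0.40085633  0.21153929] [4.74519021e-01 2.32192322e-01 3.19972854e-01 3.14159231e+00
 5.41519306e-05 1.97074900e+00]
```

View pics/wc.png

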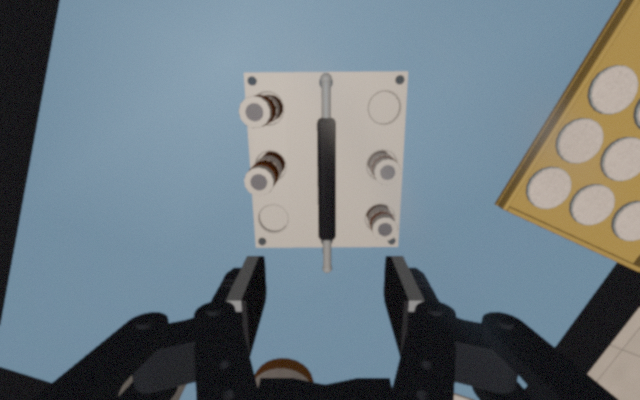

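View pics/wv.png

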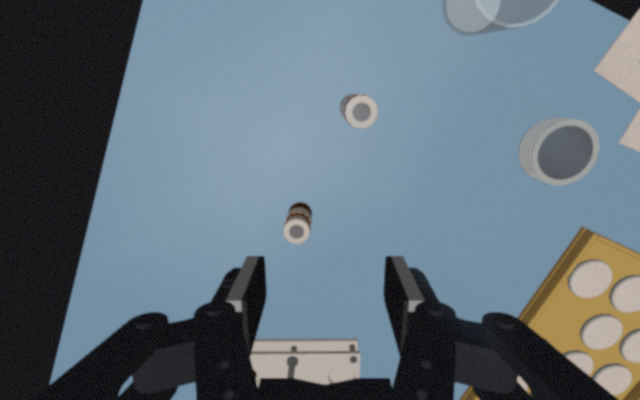

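The wrist views are clear. Over the carrier, the tall caps are at (256,111) and (262,180), the short caps at (387,171) and (384,228). The free holes are at (272,218) and (384,107). The loose tall cap is at (361,111) and the short one at (297,231). Now exact centroids.

```bash
cat > meas.py <<'E'
from h import *
def blob(g,u,v,r=8,thr=None,dark=True):
    u,v=int(round(u)),int(round(v)); w=g[v-r:v+r+1,u-r:u+r+1].astype(np.uint8)
    w=cv2.GaussianBlur(w,(3,3),0)
    t,m=cv2.threshold(w,0,1,cv2.THRESH_OTSU+(cv2.THRESH_BINARY_INV if dark else 0))
    n,l,s,c=cv2.connectedComponentsWithStats(m)
    # component nearest centre
    k=min(range(1,n),key=lambda i:np.hypot(*(c[i]-r))+ (100 if s[i,4]<10 else 0))
    return c[k]+[u-r,v-r],s[k,4]
if __name__=="__main__":
    g=cv2.imread('pics/wc.png',0);w=np.load('wc.npy')
    D=dict(tall_a=(254,113,.101,.06,-.06),tall_b=(259,183,.101,.06,0),short_a=(388,172,.064,-.06,0),short_b=(385,230,.064,-.06,.06))
    P=[];Q=[]
    for k,(u,v,z,x,y) in D.items():
        c,a=blob(g,u,v); p=onplane('wrist',*c,z,w[:3],w[3:]); print(k,c.round(1),a,p.round(4)); P.append(p[:2]);Q.append((x,y))
    for n,u,v,x,y in [('tlc',252,80,.07,-.085),('trc',400,79,-.07,-.085),('br',391,241,-.07,.085),('bl',262,241,.07,.085)]:
        c,a=blob(g,u,v,5); p=onplane('wrist',*c,.029,w[:3],w[3:]); print(n,c.round(1),a,p.round(4))
    P=np.array(P);Q=np.array(Q)
    Pc,Qc=P-P.mean(0),Q-Q.mean(0)
    yaw=np.arctan2((Qc[:,0]*Pc[:,1]-Qc[:,1]*Pc[:,0]).sum(),(Qc*Pc).sum())
    Rm=np.array([[np.cos(yaw),-np.sin(yaw)],[np.sin(yaw),np.cos(yaw)]]); t=P.mean(0)-Rm@Q.mean(0)
    print('yaw',np.degrees(yaw),'t',t,'res mm',((P-(Q@Rm.T+t))*1e3).round(1).tolist())
    print('tall_free',t+Rm@[.06,.06],'short_free',t+Rm@[-.06,-.06])
    for nm,q in (('tall_free',[.06,.06]),('short_free',[-.06,-.06])):
        pr=t+Rm@q; print(nm,'predicted hole pixel (deck)',proj('wrist',[*pr,.029],w[:3],w[3:]))
    np.save('car.npy',np.r_[t,yaw])
    g=cv2.imread('pics/wv.png',0);w=np.load('wv.npy')
    for k,u,v,z in (('tall',297,232,.095),('short',362,112,.058)):
        c,a=blob(g,u,v); print(k,c,a,onplane('wrist',*c,z,w[:3],w[3:]).round(4))
E
python3 meas.py
python3 - <<'E'
import cv2
a=cv2.imread('pics/wc.png'); cv2.imwrite('pics/wc4.png',cv2.resize(a[60:260,235:415],None,fx=3,fy=3,interpolation=cv2.INTER_CUBIC))
E
```

```text
tall_a [253.9 112. ] 225 [ 0.4856 -0.0473  0.101 ]
tall_b [258.3 181.8] 196 [ 0.5092 -0.1022  0.101 ]
short_a [387.2 172.1] 168 [ 0.6193 -0.0547  0.064 ]
short_b [384.7 229.1] 136 [ 0.6431 -0.1095  0.064 ]
tlc [251.5  80.5] 52 [ 0.4617 -0.028   0.029 ]
trc [399.4  79.4] 55 [0.5979 0.0308 0.029 ]
br [391.5 241. ] 35 [ 0.6678 -0.1297  0.029 ]
bl [261.8 241. ] 41 [ 0.5309 -0.1877  0.029 ]
yaw -156.57983185988383 t [ 0.56431242 -0.07842155] res mm [[0.1, -0.1], [-0.0, 0.1], [-0.0, -0.1], [-0.1, 0.1]]
tall_free [ 0.53310378 -0.15732669] short_free [5.95521047e-01 4.83595653e-04]
tall_free predicted hole pixel (deck) [272.85859234 218.6413664 ]
short_free predicted hole pixel (deck) [384.10678526 107.31584224]
tall [295.99354839 231.18064516] 155 [0.4681 0.1846 0.095 ]
short [361.59836066 111.7704918 ] 244 [0.4828 0.2995 0.058 ]
```

View pics/wc4.png

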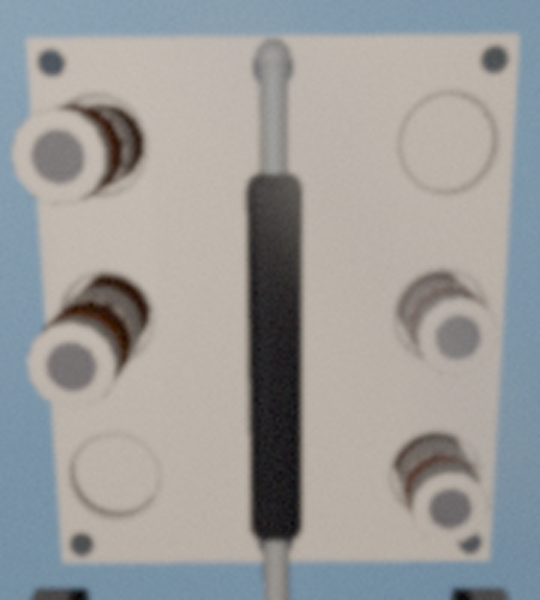

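The carrier fit residual is 0.1 mm and the predicted hole pixels match the visible holes. I had the two loose-vial labels swapped: image-up is +y, so the upper vial is the tall one, as the scene camera showed. I'll recompute with the right heights, then pick the tall vial.

```bash
python3 - <<'E'
from meas import *
g=cv2.imread('pics/wv.png',0);w=np.load('wv.npy')
r={}
for k,u,v,z in (('short',297,232,.058),('tall',362,112,.095)):
    c,a=blob(g,u,v); r[k]=onplane('wrist',*c,z,w[:3],w[3:]); print(k,c,r[k].round(4))
np.save('vt.npy',r['tall']);np.save('vs.npy',r['short'])
yaw=np.load('car.npy')[2]; psi=yaw-np.pi/2+2*np.pi if yaw<0 else 0
print(np.degrees(psi))
psi=np.arctan2(np.sin(yaw-np.pi/2),np.cos(yaw-np.pi/2)); print(np.degrees(psi)); O=[np.pi,0,psi]
np.save('O.npy',O)
# tall: grasp 72 mm above base
p=r['tall']; zt=.072+.0539
manip.goto([p[0],p[1],.24],O)
manip.servo_line([p[0],p[1],.165],speed=.2); 
print(sensors.read_t(),sensors.read_tool_pos(),sensors.read_qpos())
cv2.imwrite('pics/pt.png',cams.get_image('wrist')[:,:,::-1])
E
```

```text
short [295.99354839 231.18064516] [0.4709 0.17   0.058 ]
tall [361.59836066 111.7704918 ] [0.4787 0.2997 0.095 ]
113.42016814011617
113.42016814011619
5.4917 [0.47941327 0.29936931 0.16655064] [ 4.41358376e-01  5.82357334e-01  1.84013635e+00 -7.18035729e-05
  7.17366207e-01  3.34224210e-02]
```

View pics/pt.png

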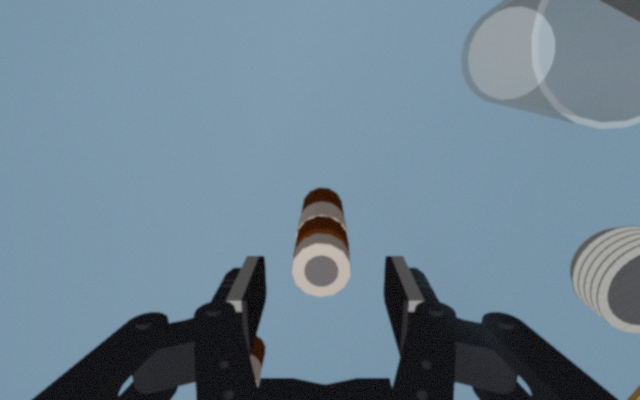

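The vial is centred between the pads, cap at (321,270). I'll descend, grip, lift and take a picture.

```bash
python3 - <<'E'
from meas import *
p=np.load('vt.npy');O=np.load('O.npy')
r=manip.servo_line([p[0],p[1],.072+.0539],speed=.1,threshold=8); print('contact',r)
manip.pause(.15); f0=np.array(sensors.read_contact_force())
z0=sensors.read_tool_pos()
manip.move_gripper(0.0); print('w',sensors.read_width(),np.array(sensors.read_contact_force())-f0,z0)
manip.servo_line([p[0],p[1],.26],speed=.2); manip.pause(.2)
w=np.r_[sensors.read_tool_pos(),sensors.read_tool_rot()];np.save('ht.npy',w)
cv2.imwrite('pics/ht.png',cams.get_image('wrist')[:,:,::-1]); cv2.imwrite('pics/hts.png',cams.get_image('side')[100:350,150:450,::-1])
print(sensors.read_t(),sensors.read_width(),w)
E
```

```text
contact False
w 0.30202629821938637 [-1.53042088  0.07018599  4.8604231 ] [0.47891244 0.29987056 0.12664128]
7.6917 0.30223021256467336 [ 4.78496311e-01  2.99618983e-01  2.58824232e-01 -3.13956105e+00
  7.93683899e-05  1.97953532e+00]
```

View pics/ht.png

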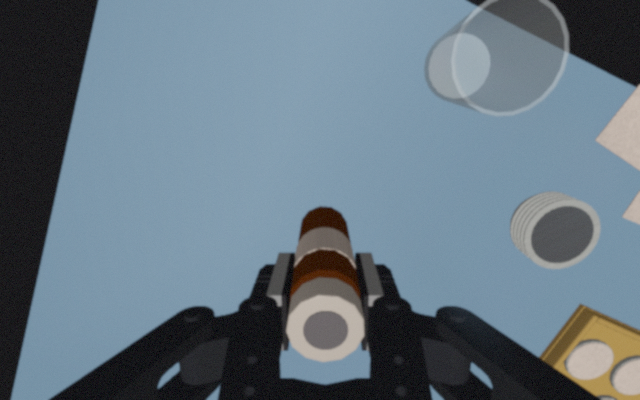

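View pics/hts.png

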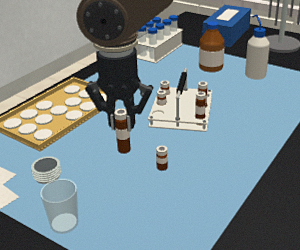

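Held upright, width 25.7 mm by the reading. I'll compute the cap's position in the tool frame, check verticality, and move over the tall place.

```bash
python3 - <<'E'
from meas import *
g=cv2.imread('pics/ht.png',0);w=np.load('ht.npy');O=np.load('O.npy')
c,a=blob(g,325,329,30); 
c2,a2=blob(g,325,329,20); print(c,a,c2,a2)
zt=w[2]-(.1266-.095)
p=onplane('wrist',*c2,zt,w[:3],w[3:]); Rt=rpy(w[3:]).as_matrix()
off=Rt.T@(p-w[:3]); print('cap in tool',off, 'expected bottom px', proj('wrist',w[:3]+Rt@(off+[0,0,.095]),w[:3],w[3:]))
for dx in (-.0138,.0138): print(proj('wrist',w[:3]+Rt@(off+[dx,0,.095]),w[:3],w[3:]))
t=np.load('car.npy'); Rz=R.from_euler('z',t[2]).as_matrix()[:2,:2]
goal=t[:2]+Rz@[.06,.06]
Ro=rpy(O).as_matrix(); tcp=goal-(Ro@off)[:2]; np.save('tt.npy',tcp); print(goal,tcp)
manip.goto([tcp[0],tcp[1],.27],O)
manip.servo_line([tcp[0],tcp[1],.03+.1266+.012],speed=.2); manip.pause(.2)
w=np.r_[sensors.read_tool_pos(),sensors.read_tool_rot()];np.save('at.npy',w);print(w,sensors.read_t())
Rt=rpy(w[3:]).as_matrix(); print('vial axis now',w[:3]+Rt@(off*[1,1,0]),'bottom',w[:3]+Rt@(off+[0,0,.095]))
for n in('wrist','side','scene'): cv2.imwrite(f'pics/at_{n}.png',cams.get_image(n)[:,:,::-1])
a=cv2.imread('pics/at_side.png')[130:260,250:400];b=cv2.imread('pics/at_scene.png')[170:290,250:400]
cv2.imwrite('pics/at_z.png',np.vstack([cv2.resize(a,(450,390)),cv2.resize(b,(450,360))])[:600])
E
```

```text
[325.18413392 329.78020378] 1374 [325.07368421 329.84887218] 1330
cap in tool [6.84334879e-05 7.54605174e-04 3.15985268e-02] expected bottom px [324.76464848 227.14296945]
[324.74221485 248.85918492]
[324.78796873 204.56849693]
[ 0.53310378 -0.15732669] [ 0.53243855 -0.15768942]
[ 5.32815611e-01 -1.57723696e-01  1.69804488e-01  3.14016040e+00
  1.51969666e-03  1.97975540e+00] 10.2333
vial axis now [ 0.53348077 -0.15736083  0.16980546] bottom [ 0.53372365 -0.15746526  0.04320721]
```

View pics/at_wrist.png

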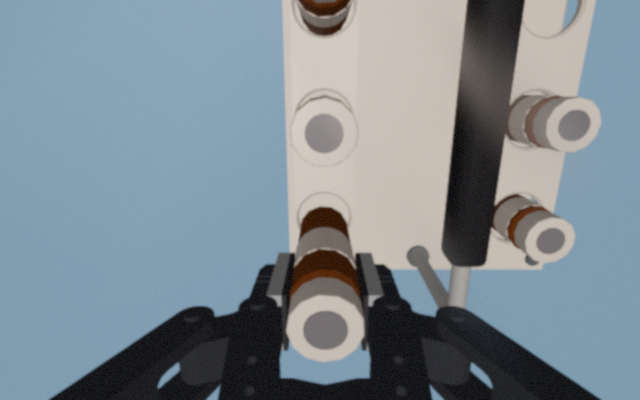

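View pics/at_z.png

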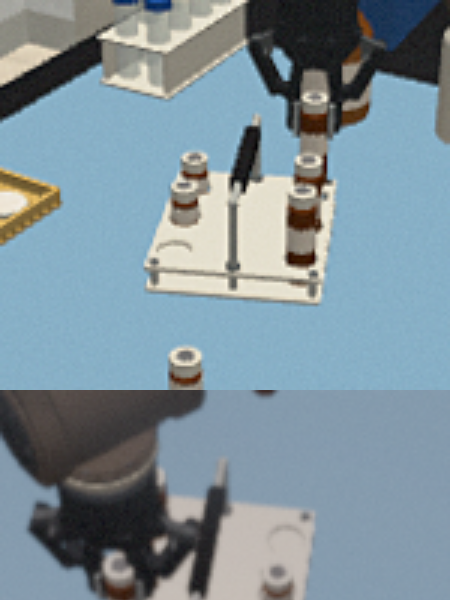

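The vial is lined up over its hole (ring at about (324,217)). Inserting with a force guard.

```bash
python3 - <<'E'
from meas import *
t=np.load('tt.npy')
zf=.1266+.006
r=manip.servo_line([t[0],t[1],zf+.012],speed=.08,threshold=6)
print('deck contact',r,sensors.read_tool_pos(),sensors.read_contact_force())
if not r:
    r=manip.servo_line([t[0],t[1],zf-.003],speed=.03,threshold=5)
    print('floor contact',r,sensors.read_tool_pos(),sensors.read_contact_force())
print(sensors.read_t(),sensors.read_width())
cv2.imwrite('pics/in_w.png',cams.get_image('wrist')[:,:,::-1])
E
```

```text
deck contact False [ 0.5324074  -0.15771072  0.14429178] [-0.0908594  -0.9277873  -0.85331956]
floor contact True [ 0.53211908 -0.15783315  0.13205422] [-1.108743   -1.16899134  4.28938106]
11.275 0.30303681663407706
```

View pics/in_w.png

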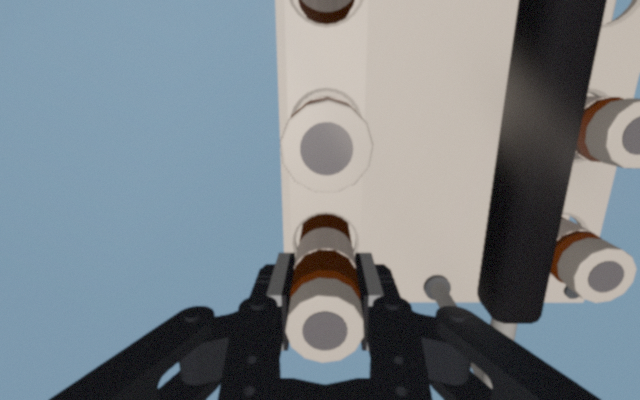

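It touched the floor at TCP z = 0.1320, against an expected 0.1326, so it is fully seated. I'll release with a small opening, retreat, and go to the short vial.

```bash
python3 - <<'E'
from meas import *
t=np.load('tt.npy');O=np.load('O.npy');p=np.load('vs.npy')
manip.move_gripper(0.46); 
q=sensors.read_tool_pos()
manip.servo_line([t[0],t[1],.25],speed=.15)
manip.goto([p[0],p[1],.21],O); manip.move_gripper(.6)
manip.servo_line([p[0],p[1],.14],speed=.2);manip.pause(.15)
w=np.r_[sensors.read_tool_pos(),sensors.read_tool_rot()];np.save('ps.npy',w)
im=cams.get_image('wrist');cv2.imwrite('pics/ps.png',im[:,:,::-1]);cv2.imwrite('pics/ps_scene.png',cams.get_image('scene')[150:300,230:400,::-1])
print(w,sensors.read_t())
E
```

```text
[4.71435547e-01 1.70030693e-01 1.41228744e-01 3.13951197e+00
 3.98975236e-04 1.97948067e+00] 14.8333
```

View pics/ps.png

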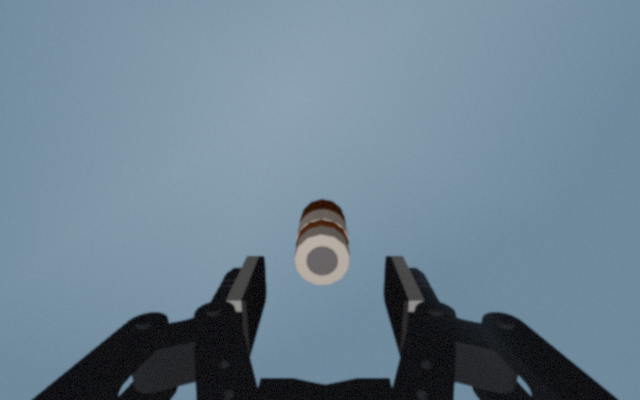

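View pics/ps_scene.png

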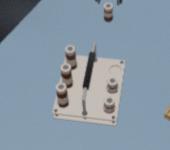

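All three tall vials now stand in their row, and the short vial is centred at (322,261). Gripping it.

```bash
python3 - <<'E'
from meas import *
p=np.load('vs.npy');O=np.load('O.npy')
r=manip.servo_line([p[0],p[1],.045+.0539],speed=.1,threshold=8); print('contact',r)
manip.pause(.15); zg=sensors.read_tool_pos()[2]
manip.move_gripper(0.0); print('w',sensors.read_width(),zg,sensors.read_tool_pos())
manip.servo_line([p[0],p[1],.23],speed=.2); manip.pause(.2)
w=np.r_[sensors.read_tool_pos(),sensors.read_tool_rot()]
im=cams.get_image('wrist')[:,:,::-1]; cv2.imwrite('pics/hs.png',im); g=cv2.cvtColor(im.copy(),cv2.COLOR_BGR2GRAY)
c,a=blob(g,325,328,20); print(c,a)
zt=w[2]-(zg-.058)
q=onplane('wrist',*c,zt,w[:3],w[3:]); Rt=rpy(w[3:]).as_matrix(); off=Rt.T@(q-w[:3]); print('off',off)
t=np.load('car.npy'); Rz=R.from_euler('z',t[2]).as_matrix()[:2,:2]
goal=t[:2]+Rz@[-.06,-.06]; Ro=rpy(O).as_matrix(); tcp=goal-(Ro@off)[:2]; np.save('ts.npy',np.r_[tcp,zg]); print(goal,tcp)
print(sensors.read_t())
E
```

```text
contact False
w 0.2954537501617956 0.09953111126161891 [0.47107334 0.17000337 0.09950922]
[324.90126582 317.52278481] 790
off [-0.00209252  0.00071434  0.04152903]
[5.95521047e-01 4.83595653e-04] [0.59403384 0.00211979]
16.9417
```

View pics/hs.png

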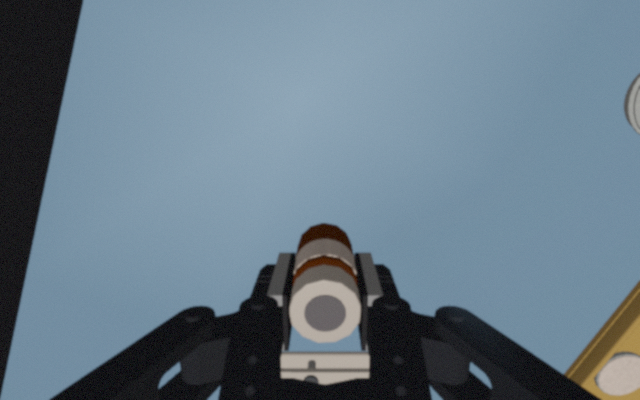

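The blob window was off centre: the septum is visually at about (325,313). I'll redo it centred and re-centred.

```bash
python3 - <<'E'
from meas import *
g=cv2.imread('pics/hs.png',0)
for r in (20,22,24): print(blob(g,325,313,r))
c,a=blob(g,325,313,22)
O=np.load('O.npy');zg=np.load('ts.npy')[2]
w=np.r_[sensors.read_tool_pos(),sensors.read_tool_rot()]
q=onplane('wrist',*c,w[2]-(zg-.058),w[:3],w[3:]); Rt=rpy(w[3:]).as_matrix(); off=Rt.T@(q-w[:3]); print('off',off)
t=np.load('car.npy'); Rz=R.from_euler('z',t[2]).as_matrix()[:2,:2]
goal=t[:2]+Rz@[-.06,-.06]; tcp=goal-(rpy(O).as_matrix()@off)[:2]; np.save('ts.npy',np.r_[tcp,zg]); print(tcp)
manip.goto([*tcp,.23],O)
manip.servo_line([*tcp,.029+zg+.012],speed=.2); manip.pause(.2)
w=np.r_[sensors.read_tool_pos(),sensors.read_tool_rot()];print(w,sensors.read_t())
cv2.imwrite('pics/as.png',cams.get_image('wrist')[:,:,::-1])
E
```

```text
(array([324.76910017, 312.69185059]), np.int32(1178))
(array([324.76315789, 312.69185059]), np.int32(1178))
(array([324.76844784, 312.70653096]), np.int32(1179))
off [-9.08262049e-05  6.62828980e-04  4.15299868e-02]
[5.94876724e-01 3.03483879e-04]
[5.95242978e-01 4.77512439e-04 1.41940178e-01 3.13966869e+00
 1.08317435e-03 1.97983830e+00] 18.5917
```

View pics/as.png

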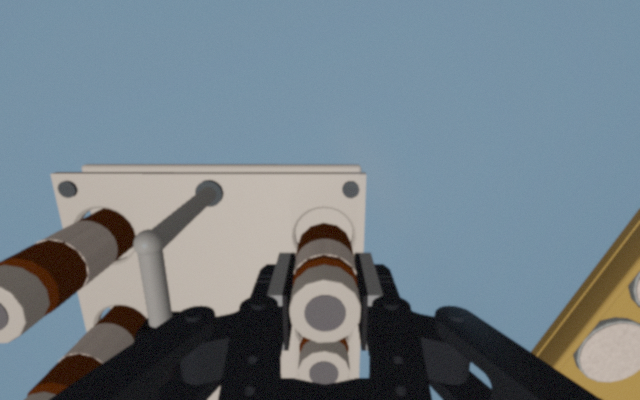

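The hole ring is under the vial at about (323,233). Inserting.

```bash
python3 - <<'E'
from meas import *
x,y,zg=np.load('ts.npy')
zf=zg+.006
r=manip.servo_line([x,y,zf+.012],speed=.08,threshold=6)
print('deck contact',r,sensors.read_tool_pos(),sensors.read_contact_force())
if not r:
    r=manip.servo_line([x,y,zf-.003],speed=.03,threshold=5)
    print('floor contact',r,sensors.read_tool_pos(),zf,sensors.read_contact_force())
print(sensors.read_t(),sensors.read_width())
cv2.imwrite('pics/ins_w.png',cams.get_image('wrist')[:,:,::-1])
b=cams.get_image('side')[:,:,::-1][130:260,250:400];cv2.imwrite('pics/ins_s.png',cv2.resize(b,(600,520)))
E
```

```text
deck contact False [5.94715982e-01 2.69481552e-04 1.16953317e-01] [ 0.53516795 -0.39602011 -1.29779173]
floor contact True [5.95280991e-01 3.37279259e-04 1.12322912e-01] 0.10553111126161892 [ 1.72896215  0.03747202 -0.39791702]
19.3833 0.2969612637040862
```

View pics/ins_w.png

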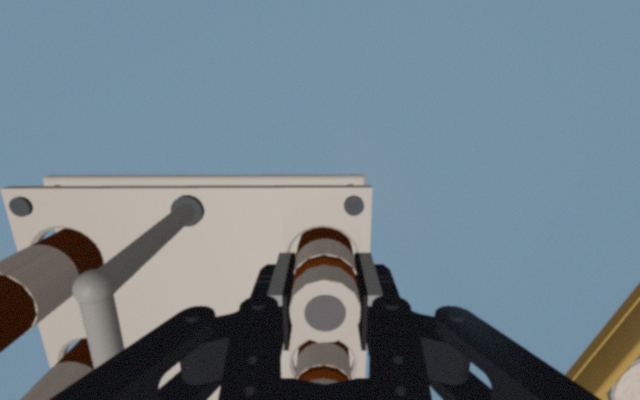

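View pics/ins_s.png

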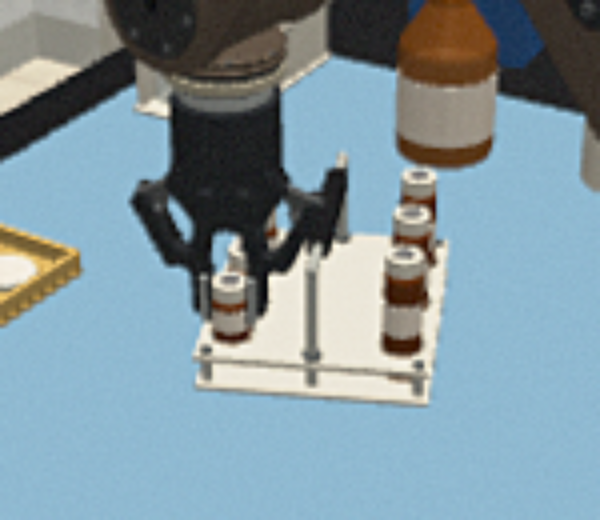

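It stopped 6.8 mm short with a +x reaction. The side view shows the right-hand knuckle beside the handle grip at about (340,190), so the wide gripper linkage is catching the handle rather than the vial catching the hole. I'll raise it, turn the jaws 90° to lie along the row, and check whether the carrier shifted.

```bash
python3 - <<'E'
from meas import *
x,y,zg=np.load('ts.npy');O=np.load('O.npy')
manip.servo_line([x,y,.2],speed=.15)
O2=np.array([np.pi,0,O[2]-np.pi/2]); np.save('O2.npy',O2)
print(manip.solve_ik([x,y,.2],O2))
manip.goto([x,y,.24],O2); manip.pause(.3)
w=np.r_[sensors.read_tool_pos(),sensors.read_tool_rot()];np.save('rs.npy',w);print(w,sensors.read_width(),sensors.read_t())
cv2.imwrite('pics/rs.png',cams.get_image('wrist')[:,:,::-1]);b=cams.get_image('side')[:,:,::-1][100:260,250:400];cv2.imwrite('pics/rs_s.png',cv2.resize(b,(562,600)))
E
```

```text
[-1.10496919e-01  5.69028770e-01  1.73985479e+00 -4.44089210e-16
  8.32709094e-01  1.05154036e+00]
[ 5.94885704e-01  2.94595111e-04  2.39954066e-01 -3.14156338e+00
  1.44782332e-05  4.08973282e-01] 0.2969404167282504 21.9167
```

View pics/rs.png

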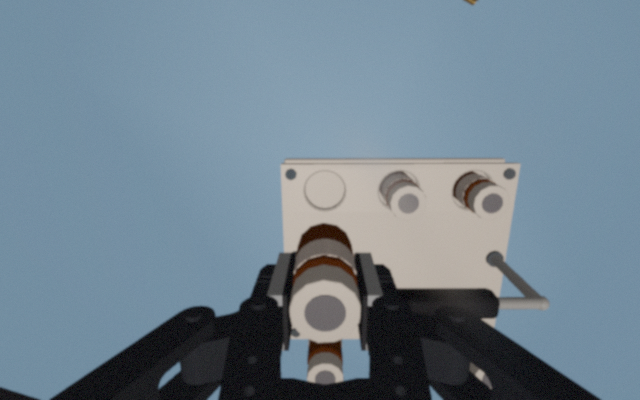

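View pics/rs_s.png

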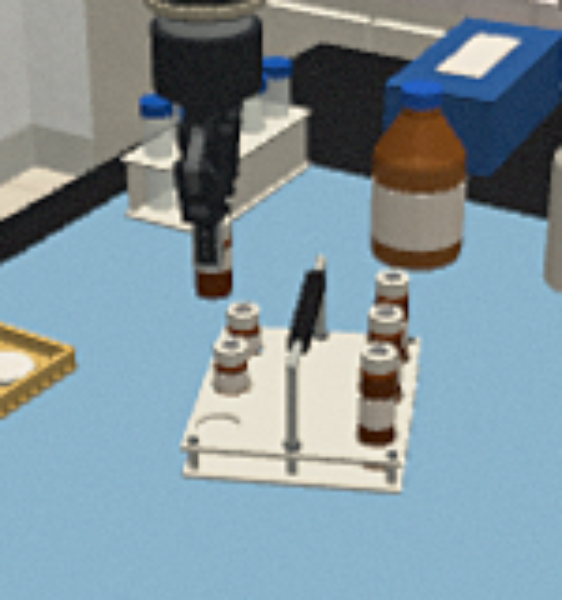

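```bash
python3 - <<'E'
from meas import *
w=np.load('rs.npy');g=cv2.imread('pics/rs.png',0)
t=np.load('car.npy'); Rz=R.from_euler('z',t[2]).as_matrix()[:2,:2]
P=[];Q=[]
for k,u,v,z,q,r in (('a',408,204,.064,(-.06,0),9),('b',492,202,.064,(-.06,.06),9),('scr1',291,174,.029,(-.074,-.087),7),('scr2',510,174,.029,None,7)):
    c,a=blob(g,u,v,r); p=onplane('wrist',*c,z,w[:3],w[3:]); print(k,c,a,p.round(4),'carrier frame',(Rz.T@(p[:2]-t[:2])).round(4)); P.append(p[:2])
print('hole px pred',proj('wrist',[*(t[:2]+Rz@[-.06,-.06]),.029],w[:3],w[3:]))
d=P[1]-P[0]; print('row len',np.linalg.norm(d),'yaw',np.degrees(np.arctan2(d[1],d[0]))-90)
d=P[3]-P[2]; print('yaw screws',np.degrees(np.arctan2(d[1],d[0]))-90)
# hole contour
e=cv2.Canny(cv2.GaussianBlur(g,(3,3),0),20,50)[165:215,298:352]; ys,xs=np.nonzero(e)
m=np.abs(np.hypot(xs+298-325,ys+165-190)-20)<4; print(m.sum(),cv2.fitEllipse(np.c_[xs[m]+298,ys[m]+165].astype(np.float32)))
c,a=blob(g,325,313,22); zg=np.load('ts.npy')[2]
q=onplane('wrist',*c,w[2]-(zg-.058),w[:3],w[3:]); print('cap off tool',rpy(w[3:]).as_matrix().T@(q-w[:3]),q)
E
```

```text
a [408.19860627 203.17421603] 287 [ 0.619  -0.0546  0.064 ] carrier frame [-0.0597 -0.0001]
b [491.97260274 202.68150685] 292 [ 0.6432 -0.1094  0.064 ] carrier frame [-0.0601  0.0597]
scr1 [290.45882353 173.83529412] 85 [0.5969 0.0307 0.029 ] carrier frame [-0.0733 -0.0872]
scr2 [508.89795918 173.43877551] 98 [ 0.6666 -0.1288  0.029 ] carrier frame [-0.0738  0.0869]
hole px pred [324.51852601 189.9575786 ]
row len 0.0598566855986155 yaw -156.15662080399466
yaw screws -156.4064471256787
288 ((324.35992431640625, 189.48196411132812), (39.38113784790039, 41.18242263793945), 92.0822982788086)
cap off tool [0.00065308 0.00030027 0.04153109] [5.95603292e-01 2.79674637e-04 1.98422955e-01]
```

The carrier hasn't moved (under 0.5 mm) and the hole pixel matches the prediction. I'll insert with the jaws along the row.

```bash
python3 - <<'E'
from meas import *
_,_,zg=np.load('ts.npy'); x,y=.5948,.0005
zf=zg+.006
manip.servo_line([x,y,.029+zg+.006],speed=.15); manip.pause(.1)
r=manip.servo_line([x,y,zf+.010],speed=.06,threshold=6)
print('deck contact',r,sensors.read_tool_pos(),sensors.read_contact_force())
if not r:
    manip.pause(.2)
    r=manip.servo_line([x,y,zf-.003],speed=.03,threshold=5)
    print('floor contact',r,sensors.read_tool_pos(),zf,sensors.read_contact_force())
print(sensors.read_t(),sensors.read_width())
cv2.imwrite('pics/ins2_w.png',cams.get_image('wrist')[:,:,::-1])
b=cams.get_image('side')[:,:,::-1][130:260,250:400];cv2.imwrite('pics/ins2_s.png',cv2.resize(b,(600,520)))
E
```

```text
deck contact False [5.94686028e-01 5.08139815e-04 1.15072069e-01] [ 0.74369283  0.55896084 -0.7657437 ]
floor contact True [5.94900528e-01 5.14553217e-04 1.05534054e-01] 0.10553111126161892 [-0.8146877  -0.0350025   6.55723757]
24.0167 0.2964717272033734
```

View pics/ins2_w.png

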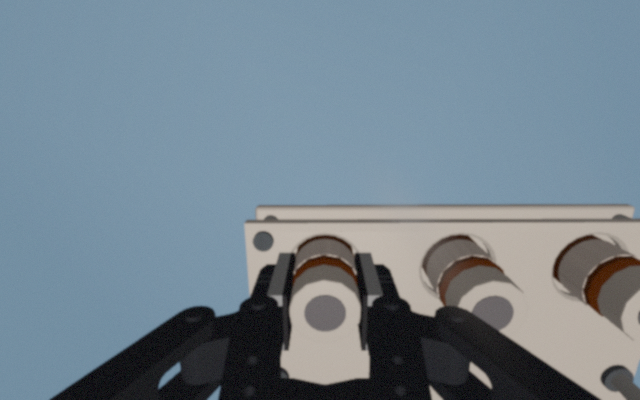

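View pics/ins2_s.png

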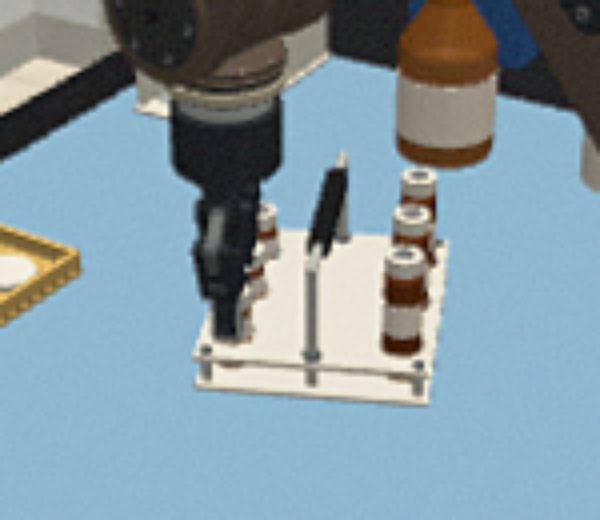

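Floor contact came at exactly the expected height. I'll release, retreat, and re-measure over the carrier.

```bash
python3 - <<'E'
from meas import *
O=np.load('O.npy')
manip.move_gripper(0.44); manip.servo_line([.5948,.0005,.24],speed=.15)
t=np.load('car.npy')
manip.goto([t[0],t[1],.34],O); manip.pause(.2)
w=np.r_[sensors.read_tool_pos(),sensors.read_tool_rot()];np.save('wc2.npy',w)
cv2.imwrite('pics/wc2.png',cams.get_image('wrist')[:,:,::-1]); print(sensors.read_t())
cv2.imwrite('pics/wc2z.png',cv2.resize(cv2.imread('pics/wc2.png')[60:260,235:415],None,fx=3,fy=3,interpolation=cv2.INTER_CUBIC))
E
```

```text
27.2083
```

View pics/wc2z.png

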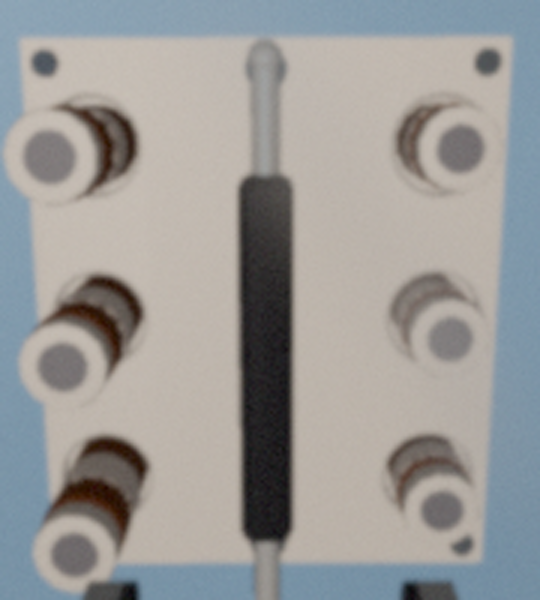

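All six vials stand in their places. I'll refit the carrier from the six caps, check the handle grip against that, and descend to just above it.

```bash
python3 - <<'E'
from meas import *
im=cv2.imread('pics/wc2.png');g=cv2.cvtColor(im,cv2.COLOR_BGR2GRAY);w=np.load('wc2.npy')
f=lambda x,y:(235+x/3,60+y/3)
D=[(50,157,.101,.06,-.06),(62,367,.101,.06,0),(74,554,.101,.06,.06),(461,149,.064,-.06,-.06),(451,339,.064,-.06,0),(442,510,.064,-.06,.06)]
P=[];Q=[]
for x,y,z,a,b in D:
    c,ar=blob(g,*f(x,y),9); c,ar=blob(g,*c,9); P.append(onplane('wrist',*c,z,w[:3],w[3:])[:2]);Q.append((a,b)); print(c.round(1),ar,end=' ')
P=np.array(P);Q=np.array(Q);Pc,Qc=P-P.mean(0),Q-Q.mean(0)
yaw=np.arctan2((Qc[:,0]*Pc[:,1]-Qc[:,1]*Pc[:,0]).sum(),(Qc*Pc).sum())
Rm=R.from_euler('z',yaw).as_matrix()[:2,:2]; t=P.mean(0)
print('\nyaw',np.degrees(yaw),t,((P-(Q@Rm.T+t))*1e3).round(1).tolist())
m=(g<60).astype(np.uint8); m[:110]=0;m[245:]=0;m[:,:300]=0;m[:,345:]=0
n,l,s,c=cv2.connectedComponentsWithStats(m); k=1+np.argmax(s[1:,4]); print('grip blob',c[k],s[k]); 
h=onplane('wrist',*c[k],.105,w[:3],w[3:]); print('handle',h,'carrier frame',Rm.T@(h[:2]-t))
np.save('car2.npy',np.r_[t,yaw])
psi=yaw-np.pi/2; O=[np.pi,0,np.arctan2(np.sin(psi),np.cos(psi))];np.save('Oh.npy',O)
manip.goto([*t,.24],O); manip.servo_line([*t,.098+.054+.035],speed=.15); manip.pause(.2)
cv2.imwrite('pics/ph.png',cams.get_image('wrist')[:,:,::-1]); print(sensors.read_tool_pos(),sensors.read_t(),sensors.read_width())
E
```

```text
[251.  111.9] 239 [255.5 181.9] 196 [259.2 244.6] 169 [388.1 109.2] 189 [384.8 172.7] 166 [381.9 229.9] 139 
yaw -156.40220828661316 [ 0.56401204 -0.0783311 ] [[-0.1, -0.1], [0.0, -0.1], [-0.0, -0.0], [0.2, 0.4], [0.0, -0.0], [-0.1, -0.1]]
grip blob [323.29920294 185.69405273] [ 316  123   16  117 1631]
handle [ 0.56490316 -0.08077857  0.105     ] carrier frame [0.00016316 0.00259954]
[ 0.56434722 -0.07840358  0.18808302] 28.4417 0.4378466092607942
```

View pics/ph.png

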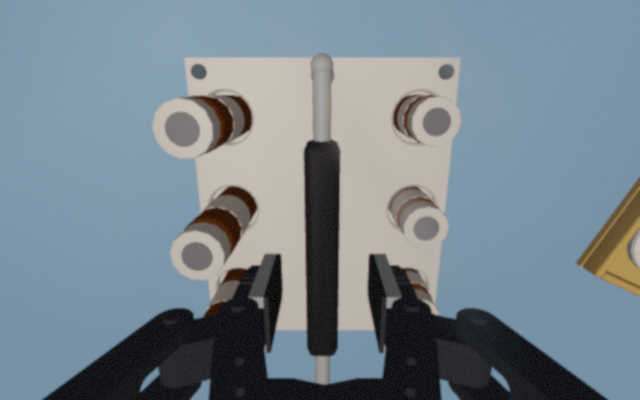

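The handle is between the pads, fingers clear of the caps, all residuals under 0.5 mm. I'll correct the constant 0.7 mm camera bias seen in both grasps, then descend, grip and lift.

```bash
python3 - <<'E'
from meas import *
t=np.load('car2.npy');O=np.load('Oh.npy')
p=t[:2]-(rpy(O).as_matrix()@[0,.0007,0])[:2]; np.save('th.npy',p)
r=manip.servo_line([*p,.098+.0539],speed=.08,threshold=6); manip.pause(.15); print('contact',r,sensors.read_tool_pos(),sensors.read_contact_force())
if not r:
    manip.move_gripper(0.0); manip.pause(.2); print('w',sensors.read_width(),sensors.read_contact_force(),sensors.read_ft_torque(),sensors.read_t())
    cv2.imwrite('pics/gh.png',cams.get_image('wrist')[:,:,::-1])
E
```

```text
contact False [ 0.56355773 -0.07864292  0.15234668] [-0.85474164 -0.195354    0.75346153]
w 0.17299662618659067 [-1.17599461  0.04651474  4.82360285] [-0.03513681  0.29555127  0.00353837] 29.7083
```

View pics/gh.png

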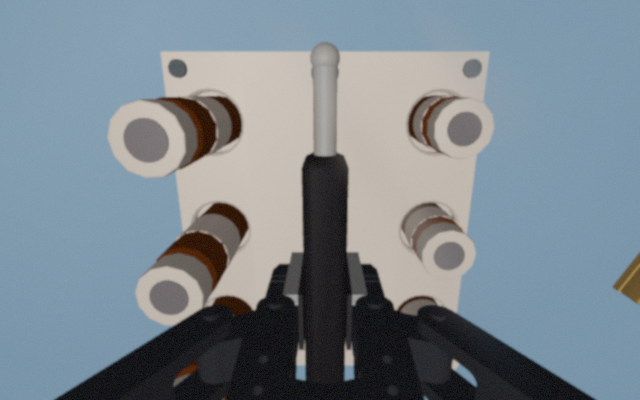

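The handle is gripped (width reading 14.7 mm) and centred. I'll lift slowly, 2 cm first and check.

```bash
python3 - <<'E'
from meas import *
p=np.load('th.npy'); z0=sensors.read_tool_pos()[2]; np.save('z0.npy',z0)
manip.servo_line([*p,z0+.02],speed=.03); manip.pause(.3)
print(sensors.read_contact_force(),sensors.read_ft_torque(),sensors.read_width(),sensors.read_tool_pos(),sensors.read_t())
a=cams.get_image('wrist')[:,:,::-1];cv2.imwrite('pics/l1.png',a)
b=cams.get_image('side')[:,:,::-1][130:260,250:400];cv2.imwrite('pics/l1s.png',cv2.resize(b,(600,520)))
E
```

```text
[ 0.40903736  0.33246665 -6.41605889] [ 0.00115101 -0.01135864  0.01632705] 0.17217594366593186 [ 0.56335073 -0.07859287  0.17229069] 30.8917
```

View pics/l1.png

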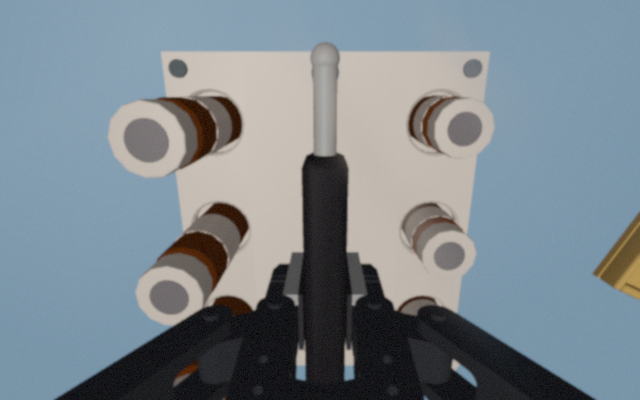

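View pics/l1s.png

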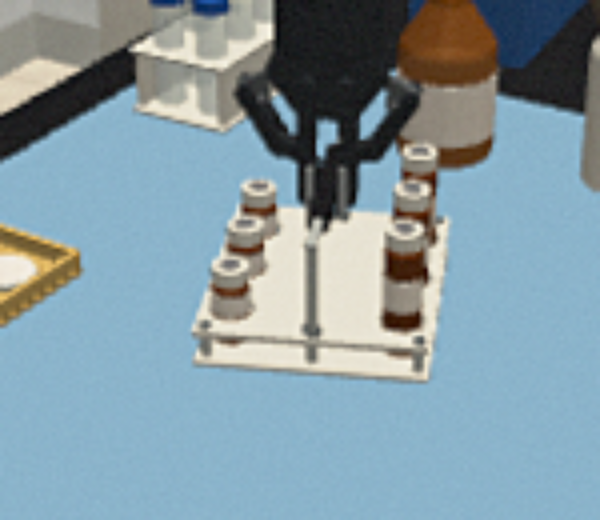

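The full weight (6.4 N) is on the gripper. The wrist view is unchanged, so there is no tilt or slip. Lifting on to 10 cm.

```bash
python3 - <<'E'
from meas import *
p=np.load('th.npy'); z0=float(np.load('z0.npy'))
manip.servo_line([*p,z0+.1],speed=.05); manip.pause(.6)
print(sensors.read_contact_force(),sensors.read_ft_torque(),sensors.read_width(),sensors.read_tool_pos()-np.array([0,0,z0]),sensors.read_tool_rot(),np.abs(sensors.read_joint_velocities()).max(),sensors.read_t())
a=cams.get_image('wrist')[:,:,::-1];cv2.imwrite('pics/l2.png',a)
print('diff px',cv2.absdiff(a[40:330,110:490],cv2.imread('pics/l1.png')[40:330,110:490]).mean())
cv2.imwrite('pics/l2s.png',cams.get_image('side')[:,:,::-1])
E
```

```text
[-0.55374314  0.30235072 -6.31367746] [ 0.00042451 -0.03548675 -0.04469927] 0.17460180743128842 [ 0.56336475 -0.07861999  0.09998959] [-3.14157004e+00 -3.19789942e-05  1.98259058e+00] 0.0016169245263886055 33.3417
diff px 1.968393829401089
```

View pics/l2.png

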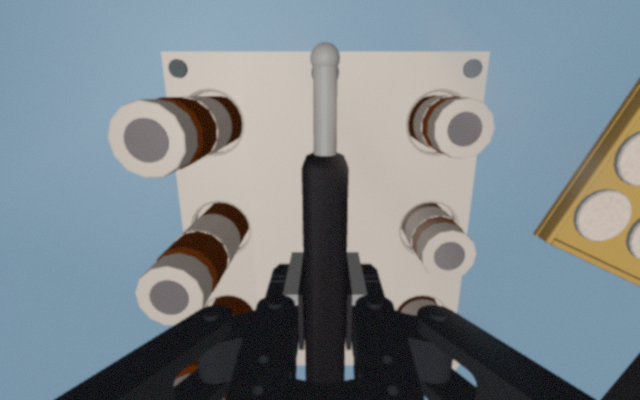

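View pics/l2s.png

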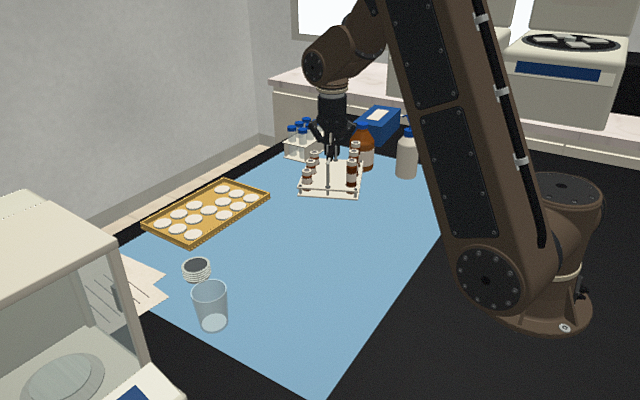

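The carrier hangs level 100 mm up, still, with all six vials in view and the bystanders where they were. Handing in.

```bash
python3 - <<'E'
from bench import job
print(job.hand_in())
E
```

```text
the job is handed in; nothing more can be done
None
```

The job is done and handed in: both loose vials are seated in their rows, and the arm is holding the full carrier by its black handle 100 mm above the bench. It took about 33 s of the 61 s allowed.

- **Tall vial:** it went into the tall row's free place on the first try. It touched the base plate within 0.6 mm of the expected height.
- **Short vial:** the first try stopped 6.8 mm short because the gripper's linkage seems to have caught the handle. I lifted the vial back out, turned the jaws 90° and checked that the carrier had moved less than 0.5 mm. The second try reached the base plate at the expected height.
- **Six-vial check:** with both vials in, all six caps were within 0.5 mm of their places.
- **Lift:** the last check showed 99.99 mm of rise, a 6.3 N load and joint speeds of at most 0.002 rad/s. The wrist view did not change between 2 cm and 10 cm, so I saw no slip or tilt.
- **Bystanders:** the beaker, pan stack, reagent bottle and wash bottle looked undisturbed by eye in the last side picture. I did not measure them.

The load reading is a little under the roughly 6.9 N expected for a full 0.7 kg carrier. All six vials were in place before the lift; at the end, each camera showed only part of the set.

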